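# Slide the backing card into the photo board and set up a sherd

### The job

Set up the larger sherd for its record photo. Lift the canister off the thin white card and stand it upright on the table clear of the board; then, keeping the card flat on the board, slide it between the rails until it is fully home against the end stop, and turn the latch bar all the way across behind it. Last, lay the larger of the two sherds gently, flat side down as it lies now, on the middle of the card, and leave the smaller sherd alone.

Things in the scene. Friction and masses are not known exactly. Their poses are not given: they have to be found in the camera images.
- board: Plywood photo board fixed to the table, 340 (x) x 190 (y) x 10 mm, smooth and slippery to the card; origin at the centre of its underside on the table, x axis along its length toward the 10 mm high end stop, whose face is at x = 155 mm. A rim 6 mm high covers x = -170 to -164 mm at the other end.
- rail_mouth (a point): Board x = 35 mm, y = 0, on its top: middle of the open end of two aluminium rails that run to the end stop, 108 mm apart inside. Lips 7.5 to 10.5 mm above the board overhang each rail to 43 mm from the midline, so the card enters only by sliding. Flared guides 7.5 mm high before the mouth widen to 136 mm between them, 27 mm out. Axes as the board's.
- home (a point): Point on the board's top, at board x = 95, y = 0, z = 10 mm: where the card's origin lies when the card is fully home. Axes as the board's.
- card: Thin stiff white plastic card, 120 (x) x 100 (y) x 3 mm, 60 g, lying loose on the board at the end away from the stop, too thin to pinch; origin at the centre of its underside, its x axis nearly along the board's. A fingertip grips its top better than the card grips the board, so a tip pressed on it with 6 to 12 N drags it; drawn from ahead of its middle (30 mm) it trails straight.
- canister: Black film canister with grey lid, 34 mm diameter at the lid (31 mm below it), 51 mm tall, about 60 g, standing on the card as a paperweight; origin at the centre of its underside, z up.
- latch (a joint): Angle of the latch bar on the board, rad: 0 = bar along the board's -x direction, out of the card's way; it grows anticlockwise seen from above up to a stop at 1.57 = bar straight across toward the board's -y, behind the card. Starts at -0.35 to 0. Stays where it is left (friction, under 1 N at the post).
- latch_pivot (a point): Pivot of the latch, on the board's top at board x = 26, y = 80 mm, z = 10 mm. Axes as the board's. The steel pivot boss is 18 mm in diameter and 18 mm high.
- latch_post (a point): Centre of the top of the latch's black upright post, 13 mm in diameter, 65 mm from the pivot, its top 40 mm above the board's top. The bar it stands on is 12 mm wide, its top 15 mm above the board.
- sherd_large: Larger brownish sherd, 60 (x) x 48 (y) x 13 mm, about 50 g, flat on the table beyond the board's -x end; origin at the centre of its underside, z up. Its edges slope in toward the top: grasp it low, across its y width.
- sherd_small: Smaller reddish sherd, 36 x 34 x 9 mm, near the larger one; origin at the centre of its underside. To be left alone.
Things that resemble listed ones, but are neither listed nor needed, are in the scene too. What is shaped like the canister but green or pink is not meant.

How it is judged:
On the way, in this order (a step that is already met when the one before it is completed fails the run):
1. the canister stands upright on the table, off the board, let go (height (world z) of canister below 0.005 m and angle between canister's own z axis and vertical below 0.1 rad and linear speed of canister below 0.02 m/s and contact force between canister and the fingers below 0.1 N), for 0.2 s.
2. the card lies flat and fully home between the rails, within 4 mm of the end stop (x of card in the frame of home between -0.004 and 0.004 m and y of card in the frame of home between -0.006 and 0.006 m and z of card in the frame of home below 0.003 m and angle between card's own z axis and vertical below 0.04 rad and angle between the x axis of card and the x axis of board, either way round below 0.06 rad), for 0.2 s.
3. the latch bar is turned all the way across behind the card (all of step 2 and value of joint latch above 1.45 rad), for 0.2 s.
At the end, for the whole second after the job is handed in: The card lies flat, within 4 mm of fully home along the board and 6 mm across it; the latch is turned to at least 1.45 rad; the larger sherd lies at rest flat (within 0.25 rad) on the card, its origin within 20 mm of the card's centre; the canister stands upright at rest on the table, off the board (all of step 1 and all of step 3 and horizontal distance between sherd_large and card below 0.02 m and z of sherd_large in the frame of card between 0 and 0.008 m and angle between sherd_large's own z axis and vertical below 0.25 rad and linear speed of sherd_large below 0.02 m/s); the robot touches nothing.
It fails at once if the card lifted more than 15 mm off the board or tilted over 0.3 rad (z of card in the frame of home above 0.015 m or angle between card's own z axis and vertical above 0.3 rad).
It fails at once if the smaller sherd moved more than 15 mm (distance of sherd_small from where it was at the start of the episode above 0.015 m).
It fails at once if the larger sherd dropped (falling free faster than 0.6 m/s) (linear speed of sherd_large above 0.6 m/s and contact force between sherd_large and the fingers below 0.05 N).
It also fails if it takes over 72 s, if anything falls off the work surface, if the arm or the gripper's body presses on something with over 40 N, if the wrist force passes 120 N, or if a joint passes its speed limit or range.

### The arm

A 7-joint arm with a two-finger parallel gripper is mounted at the origin on a cart in front of the work surface, level with it; the furniture and walls round the work are solid. World frame = base frame: x ahead of the robot, y to its left, z up, the work surface at z = 0. Lengths are in m, angles in rad, forces in N, time in s.
With the tool pointing down it reaches from about 0.4 to 0.875 m from the base axis. Payload 19.3 kg.
Tool frame: the origin (TCP) lies at the very end of the fingers, on their centre line; the grasp point (between the pads) lies grasp_offset behind it (grasp_offset is the distance from the TCP to the grasp point, in m); z points along the fingers, y is the line along which they close (so a half turn about z gives the same grasp; the last joint's range is limited). The gripper opens to 85 mm and grips with 20 to 120 N. Pads are 22 mm wide; open, the fingers measure 114 mm over their backs; the gripper's body (76 mm by 85 mm) begins 54 mm behind the grasp point. The pads swing forward as they close: fully open they stand 13 mm farther back than shut.
Start: joints at [-1.261, 0.521, -0.036, 1.599, 0.021, 1.021, -0.113], TCP at [0.232, 0.58, 0.231] pointing down, gripper open.
Joint ranges: [-2.91, 2.91], [-0.3, 2.13], [-1.5, 1.42], [0.17, 2.43], [-1.26, 4.41], [0.16, 1.93], [-2.52, 2.52]. Speed limits (rad/s): [1.89, 1.89, 2.39, 2.39, 3.01, 3.01, 3.01].

### API

Orientations are given as a unit quaternion [w, x, y, z].
In Python, from rig import * gives the robot as it stands.
- The arm moves only by the tool move_arm, never from a script. Its argument "steps" is a list of rows, each a list of 3 entries, a list of its own where there are three numbers: the opening, from -1 (shut) to 1 (fully open), then the shift along the tool's x, y, z normalised to -1 to 1, where 1 is 0.04 m, then the turn, a rotation vector about the tool's x, y, z normalised to -1 to 1, where 1 is 360 degrees. In form: [[fingers, [x, y, z], [wx, wy, wz]], ...]. A call has exactly 10 rows; each row shifts and turns the commanded pose from where the row before left it, along the tool's axes as they then stand; what a row does not reach is not made up. A row lasts 1/12 s, in which the tool goes at most 41.7 mm and 7.16 degrees, less where a joint would pass 70% of its speed; a pose out of reach is approached as far as the arm can. A call with a number of a shift or a turn outside -1 to 1 is refused whole. A call with a gripper value outside its range is refused whole. The fingers move at their own pace and stop on an object; "force" is the grip in N (left out, the last holds). Time passes only in rows, so rows that do not move let the fingers close, or fill a call up. It gives the time, the measured TCP pose, the force, the opening and the grip force at its end, in the units of the state.
- get_obs(): the state, without advancing time (a new reading comes with each control period).
- snapshot(name): name is "scene" or "top" or "wrist"; returns the picture (420x560x3 uint8, red, green, blue); there is no depth.
- camera_info(name): a dict with "fov_y" (degrees; the focal length in pixels is half the picture's height over the tangent of half this angle, whatever the lens; pixels are square), "cx", "cy" (the principal point, pixels), "R" (3x3) and "t" (3): a world point X has camera coordinates R X + t. Camera axes: x right, y down, z forward; pixel columns grow to the right and rows downward; lengths in m; the calibration is good to about 2 mm. A picture is of the moment at which its call begins: read the wrist's pose just before it. camera_info takes no time and is no camera call; for the wrist camera it gives the pose at the moment of the call.
- hand_in(): hands the job in; it is judged then, once.
Trained networks look in the newest picture that a camera, given by its name, has taken for a name from the list of things; names that differ only in an ending like _2 or _b are one class to them, and where a whole thing is asked for, a point or a joint stands for the part that bears it (a point fixed in the world has none). Each returns a list of dicts, best first, with "conf" (0 to 1); they miss things now and then, are a little off and sometimes report something else, mostly with a low value. They report only what shows in the picture. A call takes as long as a camera call. They do not tell look-alikes from the thing itself.
- masks_of(name, camera): "region" (420x560 bool, what is visible of it) and "centre" ([column, row] in pixels, amid what is visible of it).
- landmark_of(name, camera): "centre" ([column, row] in pixels: a listed point, or the origin of a listed thing).
The state is a dict: "t": time; "joint_pos": joint angles; "qvel": joint speeds; "joint_torque": joint torques, N m; "position": TCP position; "orientation": TCP orientation; "wrist_force": force on the tool from outside, world axes, zero at the start; "wrist_torque": the same for the moment, N m; "gripper_width": finger opening in m; "finger_force": force on a finger pad.
Only numpy, scipy, OpenCV 4.12 (cv2) and the standard library are available. Lean on these libraries where they do the work, as an engineer would, in place of code of your own. Each camera call takes 0.05 s, during which the arm holds its last target. There are 200 camera calls.

## Working session

There is one attempt and no reset: what is moved stays moved. The work goes in short steps, Python scripts to look and compute and a tool call to move; the robot and the scene stay as the last step left them, time stands still between calls to the robot, and variables do not carry over. Pictures are saved under pics/ and viewed, at most 12 in all, crops included, and the job is handed in when it is done.

Besides the shell and the picture viewer there is one more tool, called as name([rows], argument=value, ...), one row to a line, values as JSON. move_arm: Moves the arm, as the interface text tells. Its arguments: {"type":"object","properties":{"steps":{"type":"array"},"force":{"type":"number"}},"required":["steps"]}

```bash
mkdir -p pics; ls; python3 - <<'E'
from rig import *
import cv2,numpy as np
o=get_obs();print({k:np.round(v,3) for k,v in o.items()})
ims=[]
for n in("scene","top"):
    im=snapshot(n);cv2.imwrite(f"pics/{n}0.png",im[:,:,::-1])
    c=camera_info(n);print(n,c)
    for k in["board","rail_mouth","home","card","canister","latch","latch_pivot","latch_post","sherd_large","sherd_small"]:
        try:print(k,[(round(d["conf"],2),np.round(d["centre"],1).tolist()) for d in landmark_of(k,n)][:4])
        except Exception as e:print(k,e)
E
```

```text
pics
{'t': np.float64(0.0), 'joint_pos': array([-1.261,  0.522, -0.036,  1.6  ,  0.021,  1.021, -0.113]), 'qvel': array([ 0.   , -0.001, -0.   ,  0.001,  0.001,  0.   , -0.001]), 'joint_torque': array([ 1.0000e-03, -9.2709e+01,  1.9810e+00, -3.6994e+01,  1.8000e-02,
        8.0000e-03, -0.0000e+00]), 'position': array([0.232, 0.58 , 0.231]), 'orientation': array([-0.   ,  0.189,  0.982, -0.001]), 'wrist_force': array([ 0.295,  0.318, -0.175]), 'wrist_torque': array([ 0.019,  0.076, -0.038]), 'finger_force': np.float64(0.0), 'gripper_width': np.float64(0.085)}
scene {'fov_y': 50.148117973901726, 'cx': 285.43902361072116, 'cy': 213.2543623414164, 'R': array([[ 0.74388096, -0.6681085 ,  0.01649667],
       [-0.47370336, -0.54451855, -0.69217388],
       [ 0.47142999,  0.50708045, -0.72154222]]), 't': array([-0.48048754,  0.19973143,  0.85753847])}
board [(0.81, [247.4, 202.9]), (0.58, [239.7, 191.6])]
rail_mouth [(0.59, [239.8, 191.3])]
home [(0.74, [230.6, 179.2])]
card [(0.65, [267.8, 226.5]), (0.26, [371.0, 275.4])]
canister [(0.89, [291.0, 278.0]), (0.82, [266.8, 218.3]), (0.73, [32
[... 387 characters left out ...]
8, -0.02756668],
       [-0.99748313,  0.02990116, -0.06429096],
       [ 0.06506527,  0.0256858 , -0.99755038]]), 't': array([-0.09648644,  0.52511895,  1.03820679])}
board [(0.95, [247.9, 229.3]), (0.25, [233.0, 267.7])]
rail_mouth [(0.84, [234.1, 225.7])]
home [(0.98, [204.2, 221.6])]
card [(0.77, [293.9, 230.9])]
canister [(0.8, [282.1, 229.5]), (0.77, [363.1, 218.1]), (0.61, [365.8, 257.4])]
latch it knows: board, canister, card, home, latch_pivot, latch_post, rail_mouth, sherd_large, sherd_small
latch_pivot [(0.92, [234.7, 267.3])]
latch_post [(0.82, [255.2, 281.7]), (0.73, [231.5, 226.5])]
sherd_large [(0.87, [412.5, 197.4])]
sherd_small [(0.51, [411.2, 256.5]), (0.3, [294.6, 230.4])]
```

View pics/scene0.png

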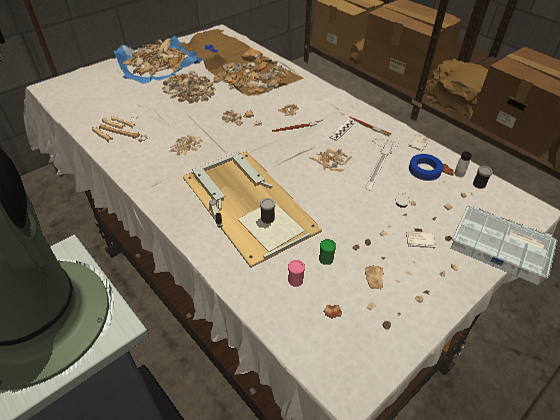

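View pics/top0.png

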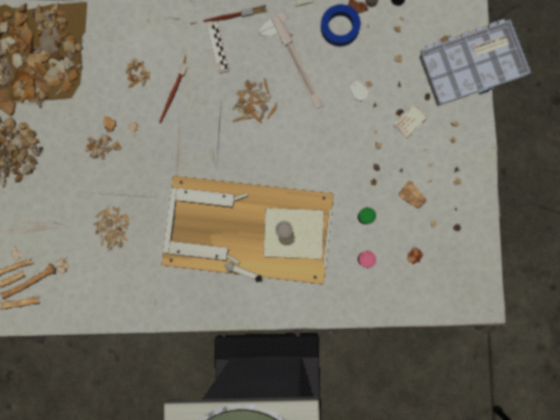

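The scene picture shows the black canister with a grey lid standing on the card at scene (267,210) / top (285,232). Canister look-alikes are green at top (367,216), pink at top (367,259), and another black one far off at scene (483,177), which isn't on a card. The large sherd is at top (412,195), the small one at (415,256). I choose the black canister on the card and check it in a close wrist crop.

```bash
cat > h.py <<'E'
from rig import *
import cv2,numpy as np
from scipy.spatial.transform import Rotation as Ro
from scipy.optimize import least_squares
def foc(c): return 210/np.tan(np.radians(c["fov_y"])/2)
def ray(c,uv,z):
    f=foc(c);d=c["R"].T@np.array([(uv[0]-c["cx"])/f,(uv[1]-c["cy"])/f,1]);o=-c["R"].T@c["t"]
    return o+d*(z-o[2])/d[2]
def proj(c,X):
    p=np.asarray(X)@c["R"].T+c["t"];return p[...,:2]/p[...,2:]*foc(c)+[c["cx"],c["cy"]]
def poly(c,region,z):
    """outline of mask on plane z -> minAreaRect (centre, size, yaw)"""
    cs,_=cv2.findContours(region.astype(np.uint8),0,cv2.CHAIN_APPROX_NONE)
    k=max(cs,key=cv2.contourArea)[:,0,:]
    w=np.array([ray(c,p,z)[:2] for p in k],np.float32)
    (x,y),s,a=cv2.minAreaRect(w*1000);return np.round([x,y,*s,a],1)
def tool(o=None):
    o=o or get_obs();q=o["orientation"];return Ro.from_quat([q[1],q[2],q[3],q[0]])
def shift(dw,R=None):
    """world displacement (m) -> tool units total (1=0.04m)"""
    return np.round((R or tool()).inv().apply(dw)/0.04,2)
E
python3 - <<'E'
from h import *
for n in("top","scene"):
    c=camera_info(n);snapshot(n)
    L={}
    for k,z in dict(board=0,rail_mouth=.01,home=.01,latch_pivot=.01,latch_post=.05,card=.01,canister=.013,sherd_large=0,sherd_small=0).items():
        d=landmark_of(k,n)
        print(n,k,[np.round(ray(c,e["centre"],z)[:2]*1000,1).tolist() for e in d[:3]])
    for k,z in dict(card=.013,board=.01,sherd_large=.0,sherd_small=0,canister=.064).items():
        for m in masks_of(k,n)[:3]:print(n,k,m["conf"],m["centre"],poly(c,m["region"],z))
o=get_obs();R=tool(o);print(R.as_matrix().round(3))
cw=camera_info("wrist");print(cw, "cam in tool",R.inv().apply(-cw["R"].T@cw["t"]-o["position"]), (cw["R"]@R.as_matrix()).round(2))
E
```

```text
top board [[503.3, -25.8], [435.5, -359.5]]
top rail_mouth [[508.6, 7.6]]
top home [[498.2, -100.0], [514.1, 71.4]]
top latch_pivot [[427.4, 2.5], [490.8, -120.1]]
top latch_post [[394.6, -35.8]]
top card [[557.2, -371.0], [492.7, -117.1]]
top canister [[514.0, -265.9], [435.2, -265.3], [496.1, -102.6]]
top sherd_large [[554.9, -365.8], [501.8, -26.6]]
top sherd_small [[436.5, -362.3]]
top card 0.81 [296.0, 235.4] [ 491.1 -117.4  124.   101.7   85.8]
top board 0.86 [231.5, 228.2] [496.9 -21.1 342.5 200.9  81.5]
top board 0.25 [285.3, 230.5] [500.2 -95.7  31.1  33.2  88.4]
top sherd_large 0.71 [411.9, 196.6] [ 560.3 -365.5   56.3   39.2   37.2]
top sherd_small 0.53 [410.5, 256.0] [ 436.8 -367.    28.9   33.4   54.4]
top canister 0.66 [365.0, 218.7] [ 517.6 -261.3   33.1   36.1   43. ]
top canister 0.51 [369.4, 257.9] [ 434.5 -259.2   35.    31.1   88.4]
top canister 0.48 [285.4, 231.5] [496.8 -98.9  35.4  33.4  88.3]
scene board [[500.6, -14.6]]
scene rail_mouth [[556.5, -369.8]]
scene home [[519.5, 70.9]]
scene latch_pivot [[421.8, 16.4]]
scene latch_post [[397.3, -49.4], [471.9, -68
[... 546 characters left out ...]
94.1, 272.3] [ 414.7 -286.5   63.8   31.2   47.8]
scene canister 0.79 [267.3, 210.4] [ 482.5 -119.8   79.1   31.    49.1]
scene canister 0.68 [327.8, 249.1] [ 497.1 -288.6   68.3   29.8   37.7]
[[-0.929  0.371  0.   ]
 [ 0.371  0.929 -0.   ]
 [-0.    -0.    -1.   ]]
{'fov_y': 64.61632590799617, 'cx': 280.16352157719234, 'cy': 211.8041353176497, 'R': array([[ 3.70445992e-01,  9.28853894e-01, -4.58021748e-04],
       [ 8.78970277e-01, -3.50391874e-01,  3.23476099e-01],
       [ 3.00301547e-01, -1.20233012e-01, -9.46236230e-01]]), 't': array([-0.62535302, -0.04101352,  0.38226954])} cam in tool [ 0.08505808  0.0005151  -0.14341476] [[ 0.    1.    0.  ]
 [-0.95  0.   -0.32]
 [-0.32 -0.    0.95]]
```

move_arm([
  [1,[-0.627,-0.666,0],[0,0,0]],
  [1,[-0.627,-0.666,0],[0,0,0]],
  [1,[-0.627,-0.666,0],[0,0,0]],
  [1,[-0.627,-0.666,0],[0,0,0]],
  [1,[-0.627,-0.666,0],[0,0,0]],
  [1,[-0.627,-0.666,0],[0,0,0]],
  [1,[-0.627,-0.666,0],[0,0,0]],
  [1,[-0.627,-0.666,0],[0,0,0]],
  [1,[-0.627,-0.666,0],[0,0,0]],
  [1,[-0.627,-0.666,0],[0,0,0]],
])

```text
t: 3.33
position: [0.3662, 0.2384, 0.2315]
orientation: [0.0, 0.189, 0.982, 0.0]
wrist_force: [1.3, 0.5, 0.2]
gripper_width: 0.0854
finger_force: 0.0
```

move_arm([
  [1,[-0.627,-0.666,0],[0,0,0]],
  [1,[-0.627,-0.666,0],[0,0,0]],
  [1,[-0.627,-0.666,0],[0,0,0]],
  [1,[-0.627,-0.666,0],[0,0,0]],
  [1,[-0.627,-0.666,0],[0,0,0]],
  [1,[-0.627,-0.666,0],[0,0,0]],
  [1,[-0.627,-0.666,0],[0,0,0]],
  [1,[-0.627,-0.666,0],[0,0,-0.014]],
  [1,[-0.627,-0.666,0],[0,0,-0.014]],
  [1,[-0.627,-0.666,0],[0,0,-0.014]],
])

```text
t: 4.17
position: [0.5089, -0.0982, 0.2315]
orientation: [0.0, 0.056, 0.998, 0.0]
wrist_force: [0.6, 0.4, -0.2]
gripper_width: 0.0855
finger_force: 0.0
```

```bash
python3 - <<'E'
from h import *
import rig;print([x for x in dir(rig) if x[0]!='_'])
try: print(grasp_offset)
except Exception as e: print(e)
o=get_obs();R=tool(o);print(o["t"],o["position"],R.as_matrix().round(3))
n="wrist";im=snapshot(n);c=camera_info(n);cv2.imwrite("pics/w1.png",im[:,:,::-1])
for k,z in dict(board=0,rail_mouth=.01,home=.01,latch_pivot=.01,latch_post=.05,card=.01,canister=.013,sherd_large=0,sherd_small=0).items():
    print(k,[(round(e["conf"],2),np.round(ray(c,e["centre"],z)[:2]*1000,1).tolist(),np.round(e["centre"]).tolist()) for e in landmark_of(k,n)[:4]])
for k,z in dict(card=.013,sherd_large=.0,canister=.064,board=.01).items():
    for m in masks_of(k,n)[:3]:print(k,m["conf"],m["centre"],poly(c,m["region"],z))
E
```

```text
['MotionError', 'camera_info', 'get_obs', 'grasp_offset', 'hand_in', 'landmark_of', 'masks_of', 'snapshot']
0.0187
4.1667 [ 0.50887388 -0.09822272  0.23153384] [[-0.994  0.112  0.   ]
 [ 0.112  0.994  0.   ]
 [-0.     0.    -1.   ]]
board [(0.6, [513.2, 8.5], [378.0, 167.0])]
rail_mouth [(0.98, [508.9, 6.1], [379.0, 165.0])]
home [(0.71, [522.5, 66.1], [433.0, 171.0])]
latch_pivot [(0.8, [429.8, 9.2], [381.0, 89.0])]
latch_post [(0.89, [403.1, -51.0], [326.0, 64.0])]
card [(0.79, [493.9, -125.7], [259.0, 164.0])]
canister [(0.87, [519.4, -266.2], [139.0, 200.0]), (0.84, [499.4, -109.5], [274.0, 168.0]), (0.66, [437.7, -267.3], [120.0, 126.0])]
sherd_large [(0.86, [565.2, -374.0], [67.0, 241.0])]
sherd_small [(0.74, [442.9, -376.2], [31.0, 141.0])]
card 0.88 [251.2, 156.9] [ 493.3 -124.5  120.2  100.4   86.4]
sherd_large 0.57 [64.9, 240.9] [ 566.5 -377.4   57.3   43.9   45.4]
sherd_large 0.43 [376.4, 146.6] [499.7 -24.5 355.1 206.8  82.3]
canister 0.94 [107.9, 127.2] [ 437.3 -253.7   51.4   32.3   86.5]
canister 0.67 [276.2, 175.1] [ 496.6 -105.8   33.6   40.8   84. ]
canister 0.55 [127.5, 208.7] [ 513.9 -256.6   31.6   55.5   35. ]
board 0.64 [375.8, 148.0] [497.9 -26.5 345.  201.4  82.2]
```

View pics/w1.png

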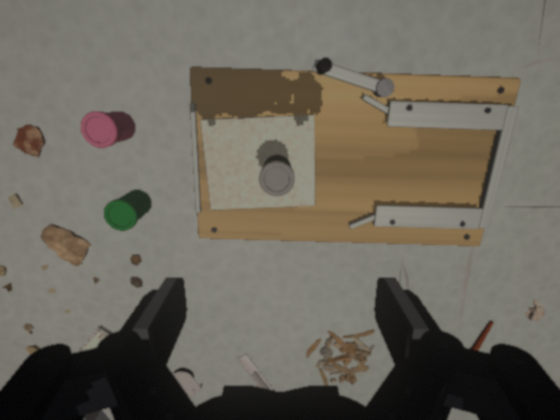

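The wrist view confirms the choice: the grey lid on a black body stands on the white card at (277,175); the green (121,213) and pink (100,128) canisters are clear of the board. I grasp it next.

move_arm([
  [1,[0.06,-0.055,0.6],[0,0,0]],
  [1,[0.06,-0.055,0.8],[0,0,0]],
  [1,[0.06,-0.055,0.8],[0,0,0]],
  [1,[0.06,-0.055,0.8],[0,0,0]],
  [1,[0,0,0.8],[0,0,0]],
  [1,[0,0,0.7],[0,0,0]],
  [1,[0,0,0.4],[0,0,0]],
  [1,[0,0,0.24],[0,0,0]],
  [1,[0,0,0],[0,0,0]],
  [-1,[0,0,0],[0,0,0]],
], force=25)

```text
t: 5.7
position: [0.4983, -0.1039, 0.0261]
orientation: [-0.0, 0.058, 0.998, -0.0]
wrist_force: [-0.2, 0.4, 0.3]
gripper_width: 0.0754
finger_force: 0.0
```

move_arm([
  [-1,[0,0,0],[0,0,0]],
  [-1,[0,0,0],[0,0,0]],
  [-1,[0,0,0],[0,0,0]],
  [-1,[0,0,0],[0,0,0]],
  [-1,[0,0,0],[0,0,0]],
  [-1,[0,0,0],[0,0,0]],
  [-1,[0,0,0],[0,0,0]],
  [-1,[0,0,0],[0,0,0]],
  [-1,[0,0,0],[0,0,0]],
  [-1,[0,0,0],[0,0,0]],
])

```text
t: 6.53
position: [0.4988, -0.1039, 0.0265]
orientation: [0.001, 0.058, 0.998, -0.0]
wrist_force: [-0.6, -0.1, 8.9]
gripper_width: 0.0334
finger_force: 24.1
```

move_arm([
  [-1,[0,0,-0.3],[0,0,0]],
  [-1,[0,0,-0.6],[0,0,0]],
  [-1,[0,0,-0.6],[0,0,0]],
  [-1,[-0.5,0.05,0],[0,0,0]],
  [-1,[-0.8,0.09,0],[0,0,0]],
  [-1,[-0.8,0.09,0],[0,0,0]],
  [-1,[-0.8,0.09,0],[0,0,0]],
  [-1,[-0.8,0.09,0],[0,0,0]],
  [-1,[-0.6,0.08,0],[0,0,0]],
  [-1,[-0.4,0.06,0],[0,0,0]],
])

```text
t: 7.37
position: [0.6895, -0.1033, 0.0858]
orientation: [0.0, 0.058, 0.998, 0.0]
wrist_force: [-0.6, -0.0, -1.6]
gripper_width: 0.0331
finger_force: 25.1
```

move_arm([
  [-1,[0,0,0],[0,0,0]],
  [-1,[0,0,0.6],[0,0,0]],
  [-1,[0,0,0.5],[0,0,0]],
  [-1,[0,0,0.3],[0,0,0]],
  [-1,[0,0,0.2],[0,0,0]],
  [-1,[0,0,0.1],[0,0,0]],
  [-1,[0,0,0.05],[0,0,0]],
  [-1,[0,0,0],[0,0,0]],
  [-1,[0,0,0],[0,0,0]],
  [-1,[0,0,0],[0,0,0]],
])

```text
t: 8.2
position: [0.6879, -0.1038, 0.0166]
orientation: [0.001, 0.058, 0.998, -0.0]
wrist_force: [-1.4, -0.7, -1.1]
gripper_width: 0.0332
finger_force: 25.1
```

move_arm([
  [-1,[0,0,0.035],[0,0,0]],
  [-1,[0,0,0.035],[0,0,0]],
  [-1,[0,0,0],[0,0,0]],
  [-1,[0,0,0],[0,0,0]],
  [1,[0,0,0],[0,0,0]],
  [1,[0,0,0],[0,0,0]],
  [1,[0,0,0],[0,0,0]],
  [1,[0,0,0],[0,0,0]],
  [1,[0,0,0],[0,0,0]],
  [1,[0,0,0],[0,0,0]],
])

```text
t: 9.03
position: [0.6874, -0.1037, 0.0129]
orientation: [-0.0, 0.058, 0.998, 0.0]
wrist_force: [-0.2, 1.0, -0.6]
gripper_width: 0.0855
finger_force: 0.0
```

move_arm([
  [1,[0,0,0],[0,0,0]],
  [1,[0,0,-0.3],[0,0,0]],
  [1,[0,0,-0.8],[0,0,0]],
  [1,[0,0,-0.9],[0,0,0]],
  [1,[0,0,-0.9],[0,0,0]],
  [1,[0,0,-0.9],[0,0,0]],
  [-1,[0.6,0.4,-0.9],[0,0,0]],
  [-1,[0.9,0.5,0],[0,0,0]],
  [-1,[0.9,0.5,0],[0,0,0]],
  [-1,[0.9,0.5,0],[0,0,0]],
])

```text
t: 9.87
position: [0.5657, -0.014, 0.1987]
orientation: [0.001, 0.058, 0.998, 0.0]
wrist_force: [1.7, 0.2, 0.2]
gripper_width: 0.0386
finger_force: 0.0
```

```bash
cat > look.py <<'E'
from h import *
def fit(n,names=("rail_mouth","home","latch_pivot","board")):
    c=camera_info(n);P=dict(rail_mouth=(.035,0),home=(.095,0),latch_pivot=(.026,.08),board=(0,0))
    A=[];B=[]
    for k in names:
        for e in landmark_of(k,n)[:1]:
            A.append(P[k]);B.append(ray(c,e["centre"],0 if k=="board" else .01)[:2])
    A=np.array(A);B=np.array(B)
    g=lambda p:((A@np.array([[np.cos(p[2]),np.sin(p[2])],[-np.sin(p[2]),np.cos(p[2])]])+p[:2]-B)*1000).ravel()
    s=least_squares(g,[.5,-.025,1.44],loss="soft_l1",f_scale=2);return s.x,g(s.x).reshape(-1,2).round(1)
E
python3 - <<'E'
from look import *
o=get_obs();R=tool(o);print(o["t"],o["position"],o["wrist_force"],R.as_matrix().round(3))
for n in("wrist","top","scene"):
    im=snapshot(n);cv2.imwrite(f"pics/{n}2.png",im[:,:,::-1]);c=camera_info(n)
    print(n,fit(n))
    for k,z in dict(card=.013,board=.01,canister=.051).items():
        for m in masks_of(k,n)[:3]:print(k,round(m["conf"],2),np.round(m["centre"]),poly(c,m["region"],z))
    print("post",[np.round(ray(c,e["centre"],.05)[:2]*1000,1).tolist() for e in landmark_of("latch_post",n)])
E
```

```text
9.8667 [ 0.56573205 -0.01404819  0.19867095] [1.71046182 0.19900728 0.23444691] [[-0.993  0.116  0.002]
 [ 0.116  0.993  0.   ]
 [-0.002  0.001 -1.   ]]
wrist (array([ 0.49495235, -0.01786652,  1.41116714]), array([[ 1.7, -1.6],
       [-0.9,  0.8],
       [-1.9,  1.5],
       [ 1. , -0.7]]))
card 0.58 [163. 119.] [ 482.6 -112.2  121.4  100.5   86.2]
card 0.44 [295. 102.] [490.3 -16.9 341.9 194.6  82.3]
board 0.59 [295. 102.] [490.5 -17.3 345.5 196.6  82.1]
canister 0.84 [ 19. 170.] [ 509.3 -236.8   30.8   57.3   14.9]
canister 0.63 [ 7. 79.] [ 436.4 -215.4   15.7   27.2   68.5]
post []
top (array([ 0.50633245, -0.02277419,  1.52179121]), array([[-1.7,  1.3],
       [-0.2,  0.7],
       [ 2.2, -3.5]]))
card 0.8 [295. 231.] [ 491.3 -117.6  123.9  104.9   85. ]
board 0.9 [260. 237.] [489.  -79.6 222.5 198.6  81.8]
board 0.5 [242. 272.] [413.1 -12.8  82.7  17.9  66.9]
canister 0.66 [284. 139.] [680.8 -99.3  32.3  42.9  88.4]
canister 0.59 [368. 216.] [ 520.3 -264.    35.7   33.8   88.2]
post [[399.1, -45.2], [500.4, 4.8]]
scene (array([ 0.50450644, -0.02369284,  1.43334634]), array([[ 2.5,  1.3],
       [-3.3,  0.2],
       [11.5,  0.6],
       [-4.3, -5.1]]))
card 0.59 [270. 228.] [ 490.4 -123.6  123.9  102.    86. ]
board 0.96 [241. 199.] [498.9 -25.3 354.8 194.8  81.6]
canister 0.95 [296. 272.] [ 422.4 -279.    62.7   31.9   47.8]
canister 0.7 [329. 251.] [ 505.  -283.    72.4   33.9   38.3]
canister 0.52 [327. 178.] [ 665.2 -122.7   84.5   32.4   41.9]
post [[394.4, -50.1]]
```

View pics/wrist2.png

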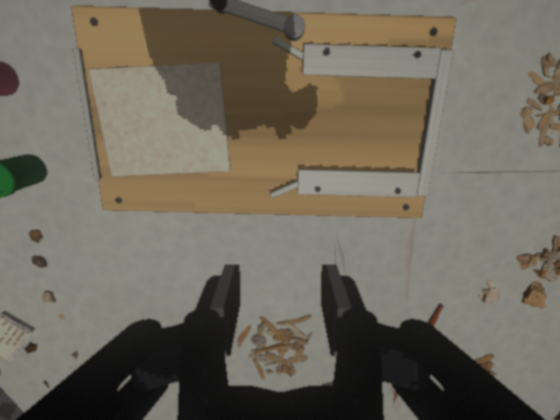

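The canister is off the card and the grip is open. The card lies at (160,120), the board corners are at about (75,8), (455,17), (420,216) and (103,210), and the latch post at (218,3). The arm was still settling, so I measure again now that it's still.

```bash
python3 - <<'E'
from look import *
n="wrist"
for i in range(2):
    im=snapshot(n);o=get_obs();c=camera_info(n)
    print(o["t"],o["position"],np.abs(o["qvel"]).max().round(4))
    print(n,fit(n))
    for k,z in dict(card=.013,board=.01).items():
        for m in masks_of(k,n)[:3]:print(k,round(m["conf"],2),np.round(m["centre"]),poly(c,m["region"],z))
    print("post",[np.round(ray(c,e["centre"],.05)[:2]*1000,1).tolist() for e in landmark_of("latch_post",n)])
cv2.imwrite("pics/wrist3.png",im[:,:,::-1])
# board model residuals via corners picked in wrist2-like picture
E
```

```text
11.2667 [ 0.56724415 -0.01472885  0.19742863] 0.0014
wrist (array([ 0.49953279, -0.02346999,  1.38018598]), array([[ 0.8,  0.5],
       [-1.2, -0.5],
       [-1.6,  2.5],
       [ 2.3, -2.7]]))
card 0.78 [163. 118.] [ 490.1 -117.7  120.5  101.4   86.2]
board 0.75 [293.  99.] [498.5 -21.9 346.1 195.   81.9]
post []
11.6667 [ 0.56725847 -0.01473852  0.19743412] 0.0019
wrist (array([ 0.49986687, -0.02365186,  1.3863075 ]), array([[-0.6, -0.4],
       [-0.7,  0.3],
       [-0.3,  1.8],
       [ 2.5, -1.6]]))
board 0.94 [298.  98.] [498.2 -22.1 344.8 194.4  81.8]
post []
```

move_arm([
  [-1,[0.27,-0.34,0.5],[0,0,0]],
  [-1,[0.27,-0.34,0.8],[0,0,0]],
  [-1,[0.27,-0.34,0.8],[0,0,0]],
  [-1,[0.28,-0.34,0.8],[0,0,0]],
  [-1,[0.28,-0.34,0.8],[0,0,0]],
  [-1,[0.28,-0.35,0.5],[0,0,0]],
  [-1,[0,0,0.2],[0,0,0]],
  [-1,[0,0,0.03],[0,0,0]],
  [-1,[0,0,0],[0,0,0]],
  [-1,[0,0,0],[0,0,0]],
])

```text
t: 12.85
position: [0.4933, -0.088, 0.021]
orientation: [0.001, 0.058, 0.998, 0.0]
wrist_force: [0.2, 0.7, 1.3]
gripper_width: -0.0002
finger_force: 0.0
```

move_arm([
  [-1,[0,0,0.025],[0,0,0]],
  [-1,[0,0,0.025],[0,0,0]],
  [-1,[0,0,0.025],[0,0,0]],
  [-1,[0,0,0.025],[0,0,0]],
  [-1,[0,0,0.025],[0,0,0]],
  [-1,[0,0,0.025],[0,0,0]],
  [-1,[0,0,0.025],[0,0,0]],
  [-1,[0,0,0],[0,0,0]],
  [-1,[0,0,0],[0,0,0]],
  [-1,[0,0,0],[0,0,0]],
])

```text
t: 13.68
position: [0.4922, -0.0886, 0.0132]
orientation: [-0.0, 0.058, 0.998, -0.0]
wrist_force: [-1.0, -0.1, -0.2]
gripper_width: -0.0001
finger_force: 0.0
```

move_arm([
  [-1,[0,0,0.0125],[0,0,0]],
  [-1,[0,0,0.0125],[0,0,0]],
  [-1,[0,0,0],[0,0,0]],
  [-1,[0,0,0],[0,0,0]],
  [-1,[0,0,0],[0,0,0]],
  [-1,[0,0,0],[0,0,0]],
  [-1,[0,0,0],[0,0,0]],
  [-1,[0,0,0],[0,0,0]],
  [-1,[0,0,0],[0,0,0]],
  [-1,[0,0,0],[0,0,0]],
])

```text
t: 14.52
position: [0.4923, -0.0886, 0.013]
orientation: [0.0, 0.058, 0.998, 0.0]
wrist_force: [-5.2, 1.4, 24.3]
gripper_width: 0.0001
finger_force: 12.2
```

move_arm([
  [-1,[0,0,-0.014],[0,0,0]],
  [-1,[0,0,0],[0,0,0]],
  [-1,[0,0,0],[0,0,0]],
  [-1,[0,0.05,0],[0,0,0]],
  [-1,[0,0.1,0],[0,0,0]],
  [-1,[0,0.1,0],[0,0,0]],
  [-1,[0,0.1,0],[0,0,0]],
  [-1,[0,0.1,0],[0,0,0]],
  [-1,[0,0.1,0],[0,0,0]],
  [-1,[0,0.1,0],[0,0,0]],
])

```text
t: 15.35
position: [0.4957, -0.063, 0.0131]
orientation: [0.001, 0.058, 0.998, -0.0]
wrist_force: [-0.8, -2.7, 7.9]
gripper_width: 0.0003
finger_force: 4.6
```

```bash
python3 - <<'E'
from look import *
print(get_obs()["wrist_force"])
for n in("scene","top","wrist"):
    snapshot(n);c=camera_info(n)
    for m in masks_of("card",n)[:2]:print(n,round(m["conf"],2),np.round(m["centre"]),poly(c,m["region"],.013))
o=get_obs();print(o["position"],o["wrist_force"])
E
```

```text
[-0.8156411  -2.65374196  7.94140515]
scene 0.78 [266. 220.] [491.7 -96.1 125.2 102.7  85.8]
scene 0.47 [236. 206.] [496.8 -27.4 350.4 191.5  82.3]
top 0.68 [302. 235.] [ 490.8 -129.5   43.5  100.    84.6]
wrist 0.94 [200. 244.] [491.2 -91.6 121.3  96.4  86.3]
[ 0.49576108 -0.06239681  0.01306199] [-0.34581928  2.22166575  9.66754881]
```

move_arm([
  [-1,[0,0,0],[0,0,0.004]],
  [-1,[0,0,0],[0,0,0.004]],
  [-1,[0,0,0],[0,0,0.004]],
  [-1,[0,0,0],[0,0,0]],
  [-1,[0.008,0.12,0],[0,0,0]],
  [-1,[0.008,0.12,0],[0,0,0]],
  [-1,[0.008,0.12,0],[0,0,0]],
  [-1,[0.008,0.12,0],[0,0,0]],
  [-1,[0.008,0.12,0],[0,0,0]],
  [-1,[0.008,0.12,0],[0,0,0]],
])

```text
t: 16.48
position: [0.4993, -0.0343, 0.013]
orientation: [0.0, 0.096, 0.995, -0.0]
wrist_force: [0.2, -2.7, 9.0]
gripper_width: -0.0001
finger_force: 4.6
```

```bash
python3 - <<'E'
from look import *
for n in("scene","wrist"):
    im=snapshot(n);c=camera_info(n)
    for m in masks_of("card",n)[:2]:print(n,round(m["conf"],2),np.round(m["centre"]),poly(c,m["region"],.013))
    for m in masks_of("board",n)[:1]:print(n,"board",round(m["conf"],2),np.round(m["centre"]),poly(c,m["region"],.01))
o=get_obs();print(o["position"],o["wrist_force"],tool(o).as_matrix()[:2,1])
cv2.imwrite("pics/w4.png",im[:,:,::-1])
E
```

```text
scene 0.56 [257. 213.] [495.4 -69.3 121.4 101.7  85.9]
scene board 0.67 [234. 218.] [498.8 -25.3 352.2 192.3  81.9]
wrist 0.67 [202. 251.] [490.3 -62.2 121.2  87.8  86.1]
wrist board 0.67 [353. 182.] [491.1 -32.3 322.7 198.3  80.6]
[ 0.49939173 -0.03372191  0.01306451] [0.39260608 2.60726092 9.58572791] [0.18978443 0.98182565]
```

View pics/w4.png

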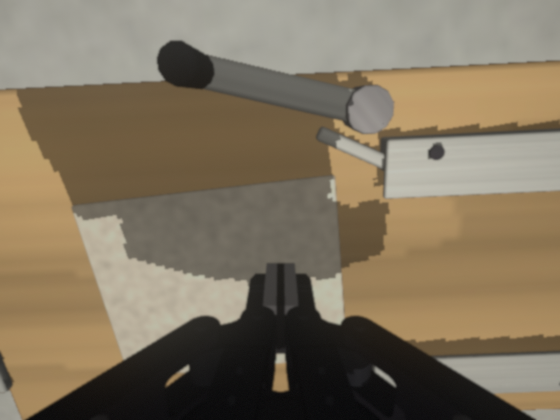

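The tip sits on the card at (282,275). The front edge is at about x=340, short of the guides, and the card is still ~4° skewed but heading between them. I continue dragging.

move_arm([
  [-1,[0.011,0.1,0],[0,0,0]],
  [-1,[0.011,0.17,0],[0,0,0]],
  [-1,[0.011,0.17,0],[0,0,0]],
  [-1,[0.011,0.17,0],[0,0,0]],
  [-1,[0.011,0.17,0],[0,0,0]],
  [-1,[0.011,0.17,0],[0,0,0]],
  [-1,[0.011,0.17,0],[0,0,0]],
  [-1,[0.011,0.17,0],[0,0,0]],
  [-1,[0.011,0.17,0],[0,0,0]],
  [-1,[0.011,0.1,0],[0,0,0]],
])

```text
t: 17.62
position: [0.5069, 0.0284, 0.0131]
orientation: [0.0, 0.095, 0.995, 0.0]
wrist_force: [-0.5, -1.6, 9.5]
gripper_width: -0.0004
finger_force: 4.8
```

```bash
cat > cardlook.py <<'E'
from look import *
for n in("scene","wrist"):
    im=snapshot(n);c=camera_info(n)
    for m in masks_of("card",n)[:2]:print(n,round(m["conf"],2),np.round(m["centre"]),poly(c,m["region"],.013))
o=get_obs();R=tool(o);print(o["t"],o["position"],o["wrist_force"],R.as_matrix()[:2,1])
b=np.array([.4985,-.0223]);a=np.radians(81.9);d=o["position"][:2]-b
print("tip in board",d@[np.cos(a),np.sin(a)],d@[-np.sin(a),np.cos(a)])
E
python3 cardlook.py
```

```text
scene 0.82 [244. 197.] [503.3  -6.3 120.   97.1  84.5]
wrist 0.9 [192. 256.] [4.981e+02 1.000e-01 1.208e+02 8.780e+01 8.600e+01]
wrist 0.67 [317. 180.] [494.    8.2 287.7 188.6  81.7]
17.8167 [0.50694559 0.02853272 0.01308126] [-0.43679698  2.22839232  8.74701984] [0.18959078 0.981863  ]
tip in board 0.051515591462029546 -0.0011989450361342242
```

move_arm([
  [-1,[0.008,0.1,0],[0,0,0]],
  [-1,[0.011,0.17,0],[0,0,0]],
  [-1,[0.011,0.17,0],[0,0,0]],
  [-1,[0.011,0.17,0],[0,0,0]],
  [-1,[0.011,0.17,0],[0,0,0]],
  [-1,[0.011,0.17,0],[0,0,0]],
  [-1,[0.011,0.17,0],[0,0,0]],
  [-1,[0.011,0.17,0],[0,0,0]],
  [-1,[0.011,0.1,0],[0,0,0]],
  [-1,[0,0,0],[0,0,0]],
])

```text
t: 18.65
position: [0.514, 0.0842, 0.0131]
orientation: [0.001, 0.095, 0.995, 0.0]
wrist_force: [0.8, 2.4, 8.0]
gripper_width: -0.0002
finger_force: 3.8
```

```bash
python3 cardlook.py
```

```text
scene 0.91 [233. 185.] [510.4  48.1 121.4  99.2  83.5]
wrist 0.8 [195. 261.] [506.   55.2 120.5  90.7  84.5]
18.85 [0.51387011 0.08375993 0.01308753] [1.42845671 2.37978808 7.50588968] [0.18991767 0.98179971]
tip in board 0.10716750821691616 -0.00027280084877865605
```

move_arm([
  [-1,[0.005,0.06,0.002],[0,0,0]],
  [-1,[0.005,0.07,0],[0,0,0]],
  [-1,[0.005,0.07,0],[0,0,0]],
  [-1,[0.005,0.07,0],[0,0,0]],
  [-1,[0.005,0.07,0],[0,0,0]],
  [-1,[0.005,0.07,0],[0,0,0]],
  [-1,[0.005,0.07,0],[0,0,0]],
  [-1,[0.005,0.06,0],[0,0,0]],
  [-1,[0,0,0],[0,0,0]],
  [-1,[0,0,0],[0,0,0]],
])

```text
t: 19.68
position: [0.5163, 0.1047, 0.0131]
orientation: [0.001, 0.096, 0.995, 0.0]
wrist_force: [-0.4, -0.5, 11.4]
gripper_width: 0.0002
finger_force: 5.4
```

```bash
python3 cardlook.py
```

```text
scene 0.58 [228. 182.] [511.3  65.7 122.2  98.5  81.8]
wrist 0.6 [190. 262.] [516.2  72.1 119.6  83.1  81.9]
19.8833 [0.51628383 0.10466499 0.01306924] [-0.38936624 -1.47435258 10.34161333] [0.19048319 0.98169043]
tip in board 0.12820410719537337 0.0002831081334131758
```

move_arm([
  [-1,[0,0.03,0],[0,0,0]],
  [-1,[0,0.03,0],[0,0,0]],
  [-1,[0,0.03,0],[0,0,0]],
  [-1,[0,0.03,0],[0,0,0]],
  [-1,[0,0.03,0],[0,0,0]],
  [-1,[0,0,0],[0,0,0]],
  [-1,[0,0,0],[0,0,0]],
  [-1,[0,0,0],[0,0,0]],
  [-1,[0,0,0],[0,0,0]],
  [-1,[0,0,0],[0,0,0]],
])

```text
t: 20.72
position: [0.5173, 0.1101, 0.0131]
orientation: [0.0, 0.096, 0.995, -0.0]
wrist_force: [-1.0, -4.1, 11.8]
gripper_width: -0.0003
finger_force: 6.0
```

```bash
python3 cardlook.py; python3 - <<'E'
from look import *
snapshot("scene");snapshot("wrist");snapshot("top")
for n in("scene","top","wrist"):
    c=camera_info(n)
    for k in("card","home","latch_post","latch_pivot"):print(n,k,[np.round(ray(c,e["centre"],.05 if k=="latch_post" else .01)[:2]*1000,1).tolist() for e in landmark_of(k,n)[:2]])
E
```

```text
scene 0.6 [229. 182.] [515.9  64.5 118.9  89.6  80.2]
wrist 0.91 [177. 262.] [517.8  71.7 120.   86.6  81.9]
20.9167 [0.51726832 0.11008324 0.01306367] [-0.10041538 -4.25108066 11.03099047] [0.19083913 0.98162129]
tip in board 0.1337070170377538 7.1879016428557e-05
scene card [[501.2, 63.5]]
scene home [[513.2, 65.9]]
scene latch_post [[397.2, -53.7]]
scene latch_pivot [[428.1, 19.7]]
top card [[517.3, 69.5]]
top home [[514.8, 6.2]]
top latch_post [[401.9, -36.9]]
top latch_pivot [[420.1, 7.0]]
wrist card [[513.1, 71.8], [426.4, 14.1]]
wrist home []
wrist latch_post []
wrist latch_pivot []
```

The tip slid 5.5 mm with about 4 N of drag while the card stayed put at (512,72), yaw 81.9°, so it's home against the stop. Next I lift off and go to the latch.

move_arm([
  [-1,[0,0,-0.3],[0,0,0]],
  [-1,[0,0,-0.9],[0,0,0]],
  [-1,[0,0,-0.9],[0,0,0]],
  [-1,[0.3,-0.7,-0.7],[0,0,0]],
  [-1,[0.33,-0.76,0],[0,0,0]],
  [-1,[0.33,-0.76,0],[0,0,0]],
  [-1,[0.33,-0.76,0],[0,0,0]],
  [-1,[0.33,-0.76,0],[0,0,0]],
  [-1,[0.32,-0.74,0],[0,0,0]],
  [-1,[0,0,0],[0,0,0.019]],
])

```text
t: 22.5
position: [0.403, -0.055, 0.1253]
orientation: [-0.001, 0.156, 0.988, -0.0]
wrist_force: [0.1, 0.1, 1.0]
gripper_width: -0.0004
finger_force: 0.0
```

move_arm([
  [-1,[0,0,0],[0,0,0.0195]],
  [-1,[0,0,0],[0,0,0.0195]],
  [-1,[0,0,0],[0,0,0.0195]],
  [-1,[0,0,0],[0,0,0.0195]],
  [-1,[0,0,0],[0,0,0.0195]],
  [-1,[0,0,0],[0,0,0.0195]],
  [-1,[0,0,0],[0,0,0.0195]],
  [-1,[0,0,0],[0,0,0.0195]],
  [-1,[0,0,0],[0,0,0.0195]],
  [0,[0,0,0],[0,0,0]],
])

```text
t: 23.33
position: [0.4066, -0.0501, 0.125]
orientation: [-0.0, 0.652, 0.759, 0.0]
wrist_force: [-0.0, 0.7, 0.4]
gripper_width: 0.0107
finger_force: 0.0
```

```bash
python3 - <<'E'
from look import *
for i in range(3): snapshot("wrist")
o=get_obs();R=tool(o);n="wrist";im=snapshot(n);c=camera_info(n)
print(o["t"],o["position"],o["joint_pos"].round(2),np.degrees(np.arctan2(*R.as_matrix()[[1,0],1])),o["gripper_width"])
for k,z in dict(card=.01,latch_post=.05,latch_pivot=.028,rail_mouth=.01).items():print(k,[(np.round(e["centre"]),np.round(ray(c,e["centre"],z)[:2]*1000,1).tolist()) for e in landmark_of(k,n)[:2]])
for m in masks_of("card",n)[:2]:print(round(m["conf"],2),np.round(m["centre"]),poly(c,m["region"],.013))
cv2.imwrite("pics/w5.png",im[:,:,::-1])
E
```

```text
23.4833 [ 0.40659659 -0.05025267  0.12490305] [-0.5   0.44  0.61  2.26 -0.48  0.56  0.64] 9.288386509412097 0.03332918423764701
card [(array([454.,  71.]), [512.3, 71.4])]
latch_post [(array([276., 215.]), [401.4, -43.6])]
latch_pivot [(array([322., 131.]), [424.4, 16.2])]
rail_mouth [(array([420., 148.]), [504.5, 14.4])]
0.7 [465.  73.] [518.2  70.8 118.8  88.5  81.9]
```

View pics/w5.png

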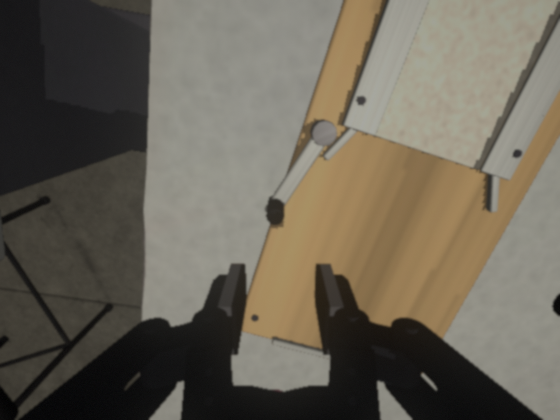

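The card is home between the rails at (450,80) in view. The latch post is at (276,215), boss at (322,131). Turning the tool tangential and caging the post.

move_arm([
  [0,[0,0,0],[0,0,0.0195]],
  [0,[0,0,0],[0,0,0.0195]],
  [0,[0,0,0],[0,0,0.0195]],
  [0,[0,0,0],[0,0,0.0195]],
  [0,[0,0,0],[0,0,0.006]],
  [0,[0.1,0.02,0.5],[0,0,0]],
  [0,[0,0,0.6],[0,0,0]],
  [0,[0,0,0.5],[0,0,0]],
  [0,[0,0,0],[0,0,0]],
  [0,[0,0,0],[0,0,0]],
])

```text
t: 24.62
position: [0.4083, -0.0475, 0.0606]
orientation: [-0.0, 0.825, 0.564, -0.001]
wrist_force: [0.2, -0.1, 0.6]
gripper_width: 0.0428
finger_force: 0.0
```

```bash
python3 - <<'E'
from look import *
n="wrist";im=snapshot(n);c=camera_info(n);o=get_obs();R=tool(o)
print(o["t"],o["position"],o["joint_pos"].round(2),np.degrees(np.arctan2(*R.as_matrix()[[1,0],1])),o["gripper_width"])
print([(np.round(e["centre"]),np.round(ray(c,e["centre"],.05)[:2]*1000,1).tolist()) for e in landmark_of("latch_post",n)[:2]])
cv2.imwrite("pics/w6.png",im[:,:,::-1])
E
```

```text
24.6667 [ 0.40875237 -0.04748909  0.06128763] [-0.46  0.6   0.57  2.29 -0.78  0.45  0.39] -21.266273050878183 0.04286816189725342
[(array([267., 268.]), [401.0, -44.5])]
```

View pics/w6.png

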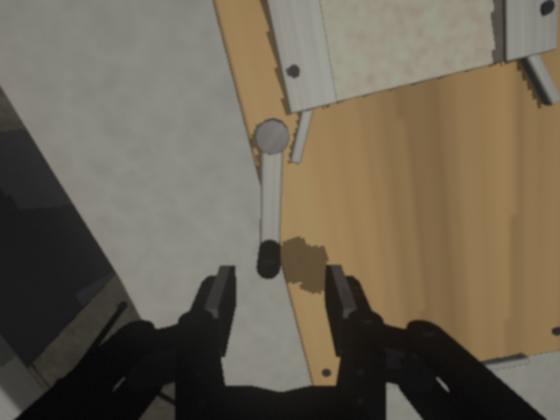

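The post is at (268,265) between the fingers at x=232 and x=332. Descending and sweeping the arc.

move_arm([
  [0,[0,0,0.4],[0,0,0]],
  [0,[0,0,0.35],[0,0,0]],
  [0,[0,0,0.12],[0,0,0]],
  [0,[0,0.15,0],[0,0,0]],
  [0,[0.048,0.168,0],[0,0,-0.0167]],
  [0,[0.048,0.168,0],[0,0,-0.0167]],
  [0,[0.048,0.168,0],[0,0,-0.0167]],
  [0,[0.048,0.168,0],[0,0,-0.0167]],
  [0,[0.048,0.168,0],[0,0,-0.0167]],
  [0,[0.048,0.168,0],[0,0,-0.0167]],
])

```text
t: 25.55
position: [0.4561, -0.0428, 0.0272]
orientation: [0.001, 0.608, 0.794, -0.0]
wrist_force: [-0.2, -1.1, -0.1]
gripper_width: 0.0427
finger_force: 0.5
```

```bash
cat > latch.py <<'E'
from look import *
n="wrist";snapshot(n);im=snapshot(n);c=camera_info(n);o=get_obs();R=tool(o).as_matrix()
print(o["t"],o["position"],np.degrees(np.arctan2(*R[[1,0],1])),o["wrist_force"].round(1),o["finger_force"])
pv=np.array([.4238,.0155]);p=R[:2,:2].T@(o["position"][:2]-pv)*1000;print("TCP rel pivot in tool xy",p.round(1),"want [-65,14.9]")
for e in landmark_of("latch_post",n)[:2]:
    q=ray(c,e["centre"],.05)[:2];d=q-pv;print(np.round(e["centre"]),q*1000,"theta",(np.degrees(np.arctan2(d[1],d[0]))-261.9+180)%360-180,np.hypot(*d)*1000, "in tool",(R[:2,:2].T@(q-o["position"][:2])*1000).round(1))
E
python3 latch.py
```

```text
25.65 [ 0.45656616 -0.04230975  0.02705495] 15.017750640860145 [-0.1 -0.5 -0.1] 0.0
TCP rel pivot in tool xy [-64.3  16.7] want [-65,14.9]
[244. 311.] [440.85160303 -47.72368376] theta 23.193701375681428 65.48275615634292 in tool [ -1.2 -16.6]
```

move_arm([
  [0,[0.05,0.168,0],[0,0,-0.0167]],
  [0,[0.05,0.168,0],[0,0,-0.0167]],
  [0,[0.05,0.168,0],[0,0,-0.0167]],
  [0,[0.05,0.168,0],[0,0,-0.0167]],
  [0,[0.05,0.168,0],[0,0,-0.0167]],
  [0,[0.05,0.168,0],[0,0,-0.0167]],
  [0,[0.05,0.168,0],[0,0,-0.0167]],
  [0,[0.05,0.168,0],[0,0,-0.0167]],
  [0,[0.05,0.168,0],[0,0,-0.0167]],
  [0,[0.05,0.168,0],[0,0,-0.0167]],
])

```text
t: 26.53
position: [0.49, 0.0144, 0.0264]
orientation: [0.0, 0.131, 0.991, -0.001]
wrist_force: [0.1, -0.9, 0.3]
gripper_width: 0.0427
finger_force: 0.4
```

```bash
python3 latch.py
```

```text
26.6333 [0.48997625 0.0151903  0.02632935] 74.95654801413694 [-0.7 -0.6  0.1] 0.0
TCP rel pivot in tool xy [-64.   16.9] want [-65,14.9]
[245. 316.] [4.89176940e+02 3.71286653e-01] theta 85.0706677846182 67.10456234694738 in tool [ -3.1 -14.5]
```

move_arm([
  [0,[0.02,0.084,0],[0,0,-0.0083]],
  [0,[0.02,0.084,0],[0,0,-0.0083]],
  [0,[0,0.02,0],[0,0,0]],
  [0,[0,0.015,0],[0,0,0]],
  [0,[0,0.015,0],[0,0,0]],
  [0,[0,0,0],[0,0,0]],
  [0,[0,0,0],[0,0,0]],
  [0,[0,0,0],[0,0,0]],
  [0,[0,0,0],[0,0,0]],
  [0,[0,0,0],[0,0,0]],
])

```text
t: 27.52
position: [0.4897, 0.021, 0.026]
orientation: [-0.0, 0.083, 0.997, -0.001]
wrist_force: [-0.7, -12.9, 1.7]
gripper_width: 0.0431
finger_force: 6.3
```

```bash
python3 latch.py
```

```text
27.6167 [0.4897527  0.02093802 0.02603806] 80.44115910578267 [ -1.4 -12.8   2. ] 6.28618910908699
TCP rel pivot in tool xy [-64.1  16.3] want [-65,14.9]
[243. 317.] [490.4835618    5.76425079] theta 89.79354756632142 67.39052030630276 in tool [ -3.2 -14.8]
```

The latch is at its stop (89.8°, 13 N). Backing off, then heading to the sherd.

move_arm([
  [0,[0,-0.15,0],[0,0,0]],
  [0,[0,0,-0.3],[0,0,0]],
  [0,[0,0,-0.8],[0,0,0]],
  [0,[0,0,-0.95],[0,0,0]],
  [0,[0,0,-0.95],[0,0,0]],
  [0,[0,0,-0.95],[0,0,0]],
  [1,[-0.31,-0.84,0],[0,0,0]],
  [1,[-0.31,-0.84,0],[0,0,0]],
  [1,[-0.31,-0.84,0],[0,0,0]],
  [1,[-0.31,-0.84,0],[0,0,0]],
])

```text
t: 28.5
position: [0.517, -0.1246, 0.1844]
orientation: [0.0, 0.081, 0.997, 0.0]
wrist_force: [0.7, 0.5, 0.1]
gripper_width: 0.0851
finger_force: 0.0
```

move_arm([
  [1,[-0.31,-0.84,0],[0,0,0]],
  [1,[-0.31,-0.84,0],[0,0,0]],
  [1,[-0.31,-0.84,0],[0,0,0]],
  [1,[-0.31,-0.84,0],[0,0,0]],
  [1,[-0.31,-0.84,0],[0,0,0]],
  [1,[-0.31,-0.84,0],[0,0,0]],
  [1,[-0.31,-0.7,0],[0,0,0]],
  [1,[0,0,0],[0,0,0.0195]],
  [1,[0,0,0],[0,0,0.0195]],
  [1,[0,0,0],[0,0,0.0195]],
])

```text
t: 29.33
position: [0.5659, -0.3641, 0.1837]
orientation: [-0.0, 0.266, 0.964, 0.0]
wrist_force: [0.9, 0.8, 0.2]
gripper_width: 0.0857
finger_force: 0.0
```

move_arm([
  [1,[0,0,0],[0,0,0.0195]],
  [1,[0,0,0],[0,0,0.0195]],
  [1,[0,0,0],[0,0,0.0195]],
  [1,[0,0,0],[0,0,0.0195]],
  [1,[0,0,0],[0,0,0.0195]],
  [1,[0,0,0],[0,0,0.0195]],
  [1,[0,0,0],[0,0,0.0195]],
  [1,[0,0,0],[0,0,0.0195]],
  [1,[0,0,0],[0,0,0.0195]],
  [1,[0,0,0],[0,0,0.0195]],
])

```text
t: 30.17
position: [0.5665, -0.3633, 0.1842]
orientation: [0.0, 0.771, 0.636, 0.0]
wrist_force: [0.1, 0.4, -0.3]
gripper_width: 0.0852
finger_force: 0.0
```

```bash
cat > sh.py <<'E'
from look import *
n="wrist"
for i in range(3): snapshot(n)
im=snapshot(n);c=camera_info(n);o=get_obs();R=tool(o).as_matrix()
print(o["t"],o["position"],np.degrees(np.arctan2(*R[[1,0],1])),o["joint_pos"].round(2),o["wrist_force"].round(1),o["gripper_width"])
for e in landmark_of("sherd_large",n)[:2]:print(np.round(e["centre"]),ray(c,e["centre"],0)*1000,R[:2,:2].T@(ray(c,e["centre"],0)[:2]-o["position"][:2])/.04)
for m in masks_of("sherd_large",n)[:2]:print(round(m["conf"],2),np.round(m["centre"]),poly(c,m["region"],.0),poly(c,m["region"],.006))
E
python3 sh.py; python3 - <<'E'
from look import *
im=snapshot("wrist");cv2.imwrite("pics/w7.png",im[:,:,::-1])
E
```

```text
30.3667 [ 0.56665769 -0.36311274  0.18392306] -10.199759142814319 [ 0.09  0.75  0.66  1.53 -0.51  1.04  0.71] [ 0.4 -0.1 -0.2] 0.08512186976989515
[275. 187.] [ 559.86259531 -363.20905261    0.        ] [-0.03245182 -0.16676637]
0.69 [281. 189.] [ 560.8 -369.3   58.7   40.5   46. ] [ 561.2 -367.7   57.6   39.8   46. ]
```

View pics/w7.png

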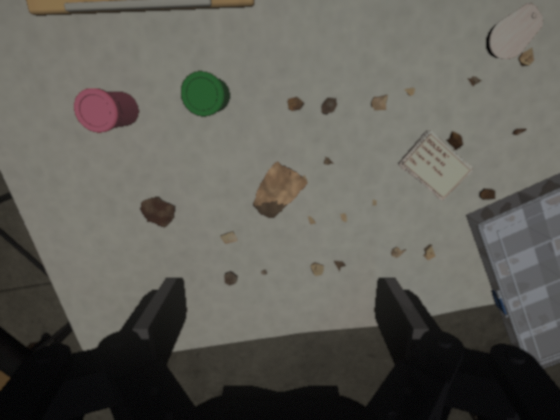

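The sherd is at (279,190), its long axis running up to the right; the small sherd is at (157,211) and a tiny stone at (312,220). I use a ~62 mm opening so the fingers stay inside that stone.

move_arm([
  [0.46,[0,0,0],[0,0,0.0195]],
  [0.46,[0,0,0],[0,0,0.0195]],
  [0.46,[0,0,0],[0,0,0.0195]],
  [0.46,[0,0,0],[0,0,0.0195]],
  [0.46,[0,0,0],[0,0,0.0195]],
  [0.46,[-0.16,-0.06,0.6],[0,0,0]],
  [0.46,[0,0,0.8],[0,0,0]],
  [0.46,[0,0,0.7],[0,0,0]],
  [0.46,[0,0,0.4],[0,0,0]],
  [0.46,[0,0,0],[0,0,0]],
])

```text
t: 31.35
position: [0.5594, -0.3649, 0.0809]
orientation: [-0.002, 0.925, 0.38, -0.001]
wrist_force: [-0.5, -0.2, 0.8]
gripper_width: 0.0624
finger_force: 0.0
```

```bash
python3 sh.py; python3 - <<'E'
from look import *
im=snapshot("wrist");cv2.imwrite("pics/w8.png",im[:,:,::-1])
E
```

```text
31.55 [ 0.56121096 -0.36660946  0.08572709] -45.40666725397451 [ 0.06  0.9   0.73  1.61 -0.72  0.92  0.27] [-0.1 -0.5  0.6] 0.06212825116208639
[281. 217.] [ 560.75801902 -365.49492096    0.        ] [ 0.01149859 -0.02779174]
0.95 [281. 216.] [ 558.4 -367.4   60.    39.9   39.4] [ 560.  -365.8   58.4   38.9   39.4]
```

View pics/w8.png

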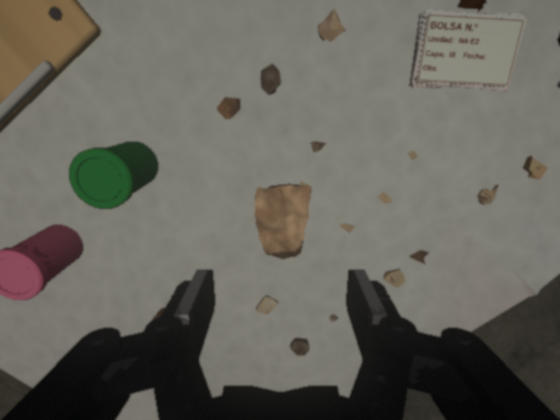

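The sherd is centred at (282,219), aligned with the fingers; the nearest stone is at (347,227), just outside the finger path. Descending and gripping.

move_arm([
  [0.46,[0.01,-0.03,0.5],[0,0,0]],
  [0.46,[0,0,0.6],[0,0,0]],
  [0.46,[0,0,0.5],[0,0,0]],
  [0.46,[0,0,0.3],[0,0,0]],
  [0.46,[0,0,0.15],[0,0,0]],
  [0.46,[0,0,0.05],[0,0,0]],
  [0.46,[0,0,0],[0,0,0]],
  [0.46,[0,0,0],[0,0,0]],
  [0.46,[0,0,0],[0,0,0]],
  [0.46,[0,0,0],[0,0,0]],
])

```text
t: 32.53
position: [0.5604, -0.3649, 0.0007]
orientation: [0.0, 0.925, 0.379, 0.0]
wrist_force: [0.8, 0.3, 0.3]
gripper_width: 0.0621
finger_force: 0.0
```

move_arm([
  [-1,[0,0,0],[0,0,0]],
  [-1,[0,0,0],[0,0,0]],
  [-1,[0,0,0],[0,0,0]],
  [-1,[0,0,0],[0,0,0]],
  [-1,[0,0,0],[0,0,0]],
  [-1,[0,0,0],[0,0,0]],
  [-1,[0,0,0],[0,0,0]],
  [-1,[0,0,0],[0,0,0]],
  [-1,[0,0,0],[0,0,0]],
  [-1,[0,0,0],[0,0,0]],
], force=30)

```text
t: 33.37
position: [0.5602, -0.3648, 0.0005]
orientation: [0.0, 0.925, 0.379, 0.0]
wrist_force: [-1.8, 2.7, 6.8]
gripper_width: 0.0362
finger_force: 29.2
```

move_arm([
  [-1,[0,0,-0.1],[0,0,0]],
  [-1,[0,0,-0.1],[0,0,0]],
  [-1,[0,0,-0.15],[0,0,0]],
  [-1,[0,0,-0.15],[0,0,0]],
  [-1,[0,0,0],[0,0,0]],
  [-1,[0,0,0],[0,0,0]],
  [-1,[0,0,0],[0,0,0]],
  [-1,[0,0,0],[0,0,0]],
  [-1,[0,0,0],[0,0,0]],
  [-1,[0,0,0],[0,0,0]],
])

```text
t: 34.2
position: [0.5599, -0.3647, 0.0197]
orientation: [-0.0, 0.925, 0.379, -0.0]
wrist_force: [-0.6, 0.0, -0.7]
gripper_width: 0.0364
finger_force: 30.0
```

```bash
python3 - <<'E'
from look import *
im=snapshot("wrist");cv2.imwrite("pics/w9.png",im[180:,130:430,::-1])
E
```

```text
(no output)
```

View pics/w9.png

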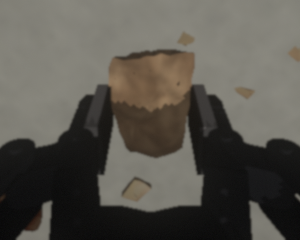

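The sherd is held between the pads, upright, width 36 mm. Carrying it over the card.

move_arm([
  [-1,[0,0,-0.4],[0,0,0]],
  [-1,[0,0,-0.7],[0,0,0]],
  [-1,[0,0,-0.8],[0,0,0]],
  [-1,[0,0,-0.5],[0,0,0]],
  [-1,[0.272,-0.344,0],[0,0,0]],
  [-1,[0.408,-0.517,0],[0,0,0]],
  [-1,[0.544,-0.689,0],[0,0,0]],
  [-1,[0.544,-0.689,0],[0,0,0]],
  [-1,[0.544,-0.689,0],[0,0,0]],
  [-1,[0.544,-0.689,0],[0,0,0]],
])

```text
t: 35.08
position: [0.5395, -0.1801, 0.117]
orientation: [0.0, 0.925, 0.379, 0.0]
wrist_force: [1.4, -0.4, 0.3]
gripper_width: 0.0362
finger_force: 30.1
```

move_arm([
  [-1,[0.544,-0.689,0],[0,0,0]],
  [-1,[0.544,-0.689,0],[0,0,0]],
  [-1,[0.544,-0.689,0],[0,0,0]],
  [-1,[0.544,-0.689,0],[0,0,0]],
  [-1,[0.544,-0.689,0],[0,0,0]],
  [-1,[0.544,-0.689,0],[0,0,0]],
  [-1,[0.408,-0.517,0],[0,0,0]],
  [-1,[0.272,-0.344,0],[0,0,0]],
  [-1,[0,0,0],[0,0,0.012]],
  [-1,[0,0,0],[0,0,0.018]],
])

```text
t: 35.92
position: [0.512, 0.073, 0.117]
orientation: [-0.001, 0.957, 0.29, 0.001]
wrist_force: [0.9, -0.1, -0.3]
gripper_width: 0.0359
finger_force: 30.1
```

move_arm([
  [-1,[0,0,0],[0,0,0.018]],
  [-1,[0,0,0],[0,0,0.018]],
  [-1,[0,0,0],[0,0,0.018]],
  [-1,[0,0,0],[0,0,0.018]],
  [-1,[0,0,0],[0,0,0.018]],
  [-1,[0,0,0],[0,0,0.018]],
  [-1,[0,0,0],[0,0,0.01]],
  [-1,[0,0,0],[0,0,0]],
  [-1,[0,0,0],[0,0,0]],
  [-1,[0,0,0],[0,0,0]],
])

```text
t: 36.75
position: [0.512, 0.0717, 0.1163]
orientation: [-0.0, 0.997, -0.075, 0.0]
wrist_force: [-0.2, -0.3, -0.4]
gripper_width: 0.0357
finger_force: 30.1
```

```bash
cat > chk.py <<'E'
from look import *
n="wrist";im=snapshot(n);c=camera_info(n);o=get_obs();R=tool(o).as_matrix()
print(o["t"],o["position"],np.degrees(np.arctan2(*R[[1,0],1])),o["joint_pos"].round(2),o["gripper_width"])
z0=o["position"][2]
for e in landmark_of("sherd_large",n)[:1]:print("sherd",ray(c,e["centre"],z0-.0005)*1000)
for m in masks_of("sherd_large",n)[:1]:print("sherd mask",m["conf"],poly(c,m["region"],z0+.006))
for n in("wrist","top","scene"):
    if n!="wrist":snapshot(n)
    c=camera_info(n)
    for m in masks_of("card",n)[:2]:print(n,"card",round(m["conf"],2),poly(c,m["region"],.013))
    for k in("card","latch_post","sherd_large"):
        for e in landmark_of(k,n)[:1]:print(n,k,ray(c,e["centre"],.05 if k=="latch_post" else .013)[:2]*1000)
E
python3 chk.py
```

```text
36.8 [0.51203321 0.07163605 0.11628056] -98.57388274760854 [-0.94  0.83  1.07  2.02 -0.96  0.91 -1.06] 0.035979232105101185
sherd [512.54373747  71.26922782 115.78056136]
wrist card 0.6 [513.2  71.7 121.3  87.8  81.4]
wrist card [511.69828089  73.75830809]
wrist latch_post [490.85913168   5.68151213]
wrist sherd_large [454.76714712  79.24494237]
top card 0.73 [512.9  58.8  93.7  88.9  81.1]
top card 0.46 [501.7 -23.7 342.4 191.8  82. ]
top card [510.88577888  67.33133301]
top latch_post [493.13473612   8.16667268]
top sherd_large [515.83876533  94.17499452]
scene card 0.65 [518.3  67.7 117.4  83.3  79.8]
scene card [504.53978498  63.01590252]
scene latch_post [4.87274117e+02 7.04108252e-03]
scene sherd_large [512.22713273  63.75706197]
```

move_arm([
  [-1,[0,0,0.3],[0,0,0]],
  [-1,[0,0,0.5],[0,0,0]],
  [-1,[0,0,0.5],[0,0,0]],
  [-1,[0,0,0.5],[0,0,0]],
  [-1,[0,0,0.3],[0,0,0]],
  [-1,[0,0,0.2],[0,0,0]],
  [-1,[0,0,0.12],[0,0,0]],
  [-1,[0,0,0.06],[0,0,0]],
  [-1,[0,0,0.03],[0,0,0]],
  [-1,[0,0,0],[0,0,0]],
])

```text
t: 38.43
position: [0.5122, 0.0716, 0.0158]
orientation: [-0.0, 0.997, -0.076, 0.0]
wrist_force: [0.2, 0.4, 0.5]
gripper_width: 0.0358
finger_force: 30.1
```

move_arm([
  [-1,[0,0,0.015],[0,0,0]],
  [-1,[0,0,0.015],[0,0,0]],
  [-1,[0,0,0],[0,0,0]],
  [-1,[0,0,0],[0,0,0]],
  [-1,[0,0,0],[0,0,0]],
  [-1,[0,0,0],[0,0,0]],
  [-1,[0,0,0],[0,0,0]],
  [-1,[0,0,0],[0,0,0]],
  [-1,[0,0,0],[0,0,0]],
  [-1,[0,0,0],[0,0,0]],
])

```text
t: 39.27
position: [0.5119, 0.0715, 0.0143]
orientation: [0.0, 0.997, -0.076, -0.0]
wrist_force: [0.6, -0.2, -0.3]
gripper_width: 0.0359
finger_force: 30.1
```

move_arm([
  [-1,[0,0,0.013],[0,0,0]],
  [-1,[0,0,0],[0,0,0]],
  [-1,[0,0,0],[0,0,0]],
  [-1,[0,0,0],[0,0,0]],
  [-1,[0,0,0],[0,0,0]],
  [-1,[0,0,0],[0,0,0]],
  [-1,[0,0,0],[0,0,0]],
  [-1,[0,0,0],[0,0,0]],
  [-1,[0,0,0],[0,0,0]],
  [-1,[0,0,0],[0,0,0]],
])

```text
t: 40.1
position: [0.5119, 0.0715, 0.0138]
orientation: [0.0, 0.997, -0.076, 0.0]
wrist_force: [-0.0, 0.4, -0.9]
gripper_width: 0.0361
finger_force: 30.1
```

move_arm([
  [-1,[0,0,0.012],[0,0,0]],
  [-1,[0,0,0],[0,0,0]],
  [-1,[0,0,0],[0,0,0]],
  [-1,[0,0,0],[0,0,0]],
  [-1,[0,0,0],[0,0,0]],
  [-1,[0,0,0],[0,0,0]],
  [-1,[0,0,0],[0,0,0]],
  [-1,[0,0,0],[0,0,0]],
  [-1,[0,0,0],[0,0,0]],
  [-1,[0,0,0],[0,0,0]],
])

```text
t: 40.93
position: [0.512, 0.0715, 0.0135]
orientation: [-0.0, 0.997, -0.076, 0.0]
wrist_force: [-1.8, 0.6, 5.7]
gripper_width: 0.0357
finger_force: 30.6
```

Contact with the card (5.7 N). Releasing partially, then lifting.

move_arm([
  [0.0,[0,0,0],[0,0,0]],
  [0.0,[0,0,0],[0,0,0]],
  [0.2,[0,0,0],[0,0,0]],
  [0.4,[0,0,0],[0,0,0]],
  [0.5,[0,0,0],[0,0,0]],
  [0.5,[0,0,0],[0,0,0]],
  [0.5,[0,0,0],[0,0,0]],
  [0.5,[0,0,0],[0,0,0]],
  [0.5,[0,0,0],[0,0,0]],
  [0.5,[0,0,0],[0,0,0]],
])

```text
t: 41.77
position: [0.5119, 0.0715, 0.0133]
orientation: [0.0, 0.997, -0.076, -0.0]
wrist_force: [-0.1, 0.0, -0.0]
gripper_width: 0.064
finger_force: 0.0
```

move_arm([
  [0.5,[0,0,-0.2],[0,0,0]],
  [0.5,[0,0,-0.4],[0,0,0]],
  [0.5,[0,0,-0.6],[0,0,0]],
  [0.5,[0,0,-0.8],[0,0,0]],
  [0.5,[0,0,-0.8],[0,0,0]],
  [0.5,[0,0,-0.8],[0,0,0]],
  [0.5,[0,0,-0.6],[0,0,0]],
  [0.5,[0,0,0],[0,0,0]],
  [0.5,[0,0,0],[0,0,0]],
  [0.5,[0,0,0],[0,0,0]],
])

```text
t: 42.6
position: [0.5116, 0.0717, 0.1812]
orientation: [-0.0, 0.997, -0.076, -0.0]
wrist_force: [-0.7, 1.0, -0.9]
gripper_width: 0.0638
finger_force: 0.0
```

```bash
python3 chk.py; python3 - <<'E'
from look import *
a=snapshot("wrist");b=snapshot("scene")
cv2.imwrite("pics/end.png",np.hstack([cv2.resize(a,(400,300)),cv2.resize(b[120:330,150:430],(400,300))])[:,:,::-1])
c=camera_info("wrist")
for m in masks_of("sherd_large","wrist")[:1]:print("sherd",m["conf"],poly(c,m["region"],.018))
E
```

```text
42.65 [0.51154327 0.07159846 0.18084598] -98.69757459630547 [-1.01  0.76  1.18  1.97 -0.84  1.02 -1.15] 0.06371975777265512
sherd [555.71379106  65.84092869 180.34597707]
sherd mask 0.65 [555.7  65.2  17.2  24.9  80.2]
wrist card 0.64 [513.8  70.9 120.3  88.1  81.8]
wrist latch_post [490.72986697   3.6549065 ]
wrist sherd_large [512.20386585  72.40052952]
top card 0.56 [513.9  70.4 119.   89.6  82.4]
top card 0.5 [458.9  12.5  17.5  81.1  83.6]
top card [521.18732008  71.11845434]
top latch_post [490.79648073  10.21972738]
top sherd_large [503.82761588  74.5425736 ]
scene card 0.95 [517.9  66.1 125.7  88.7  82.4]
scene latch_post [483.56480263  -4.0603793 ]
scene sherd_large [508.51595071  29.52957219]
sherd 0.56 [509.5  72.1  38.8  56.6  82.5]
```

View pics/end.png

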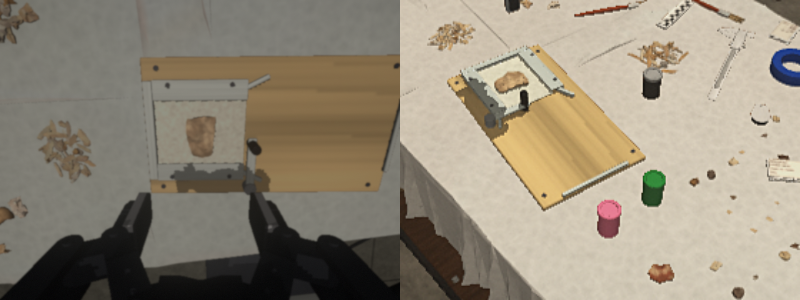

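The sherd lies mid-card at (201,135), the card is home, the latch is straight across at (252,150), and the canister stands upright on the table at (652,85). Handing in.

```bash
python3 -c "
from rig import *
print(hand_in())"
```

```text
the job is handed in; nothing more can be done
None
```

The job is handed in: in the last pictures the canister stands upright on the table, the card is home with the latch across behind it, and the larger sherd lies on the middle of the card; the hand-in gave no verdict.

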